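Clear a pine offcut down the scrap chute

TASK

Clear the red-ended pine offcut off the saw-side ledge, pushing it without ever picking it up. First push it sideways until its whole long side is flat against the fence's wooden facing and keep it pressed there lightly but definitely (about 10 N) for about a second; then slide it lengthwise along the fence, past the guide wall and off the end of the ledge so that it drops into the metal chute and stays there. Never push the offcut harder than 20 N, and leave all the other things where they are.

Things in the scene. Friction and masses are not known exactly. Their poses are not given: they have to be found in the camera images.
- station: Fixed wooden ledge (white top) with a metal chute at its +y end, standing on the table. Origin on the table under the ledge. In its own frame (mm): flat ledge top at z=160, x -90..90, y -220..100; the drop edge is at y=100. The fence stands along the +x side.
- gateway (a point): Point on the ledge top at the drop edge, at the inner end of the guide wall (station frame -6, 100, 160 mm). The guide wall, 12 mm thick (y 88..100) and 30 high above the ledge, closes the drop end from here to x=-90; the way out lies between this point and the fence. It turns with the station.
- chute_end (a point): Middle of the chute floor at its end wall (station frame 35, 345, 14 mm). The open-topped chute lies beyond the drop edge: inside x -6..76, y 100..345, walls up to z=125; its floor slopes from z=82 at the ledge to z=14 at y=245, then is level. Turns with the station.
- fence: Fixed grey block, 45 thick, 300 long, 30 high above the ledge. Origin at ledge height, mid-length of its -x face (station 80, -50, 160 mm). Before that face stands a wooden facing strip, 300 long, 2..28 mm above the ledge. Set by hand: its front lies 10 to 34 mm to the -x side of the origin, unmeasured, so feel for it. Rubber-backed: gives 1 mm per 10 N, up to 4 mm.
- offcut: Loose pine offcut, 44 (its x) by 110 (its y, the long way) by 36 (its z), 0.07 to 0.14 kg, a 12 mm red-painted band at each end. Origin at the centre of its underside. It starts on the ledge, askew by up to about 17 degrees, a few cm short of the facing and in line with the guide wall: pushed straight along from there it jams.
- keeper: Loose dark wood stop block, 50 x 30 x 30 mm, on the rear (-y) end of the ledge; origin at the centre of its underside. Leave alone.
- glue: White glue bottle with orange cap, 52 mm diameter, 130 mm tall; origin under its base. Leave alone.
- tape: Blue roll of tape lying flat, 90 mm diameter, 24 mm high; origin under its centre. Leave alone.
- jar: Glass screw jar, 64 mm diameter, 75 mm tall; origin under its base. Leave alone.
- driver: Red-handled screwdriver lying on the table, about 200 mm long; origin under it, tip towards its +x. Leave alone.
- boxcar: Green model boxcar, 35 x 150 x 51 mm, standing on the model track at the far side; origin under its centre, long axis y. Leave alone.
- parts_box: Yellow parts box, 85 x 60 x 45 mm; origin under its centre. Leave alone.

How it is judged:
By the outcome, as a careful person would: the job done as asked, in the order asked, and still so for the second after the job is handed in, with the robot touching nothing.
It also fails if it takes over 69 s, if anything falls off the work surface, if the arm or the gripper's body presses on something with over 40 N, if the wrist force passes 120 N, or if a joint passes its speed limit or range.

ROBOT

A 6-joint arm with a two-finger parallel gripper is mounted at the origin on the work surface. World frame = base frame: x ahead of the robot, y to its left, z up, the work surface at z = 0. Lengths are in m, angles in rad, forces in N, time in s.
With the tool pointing down it reaches from about 0.25 to 0.775 m from the base axis. Payload 4 kg.
Tool frame: the origin (TCP) lies midway between the tips of the shut fingers; the grasp point (between the pads) lies 19 mm behind it; z points along the fingers, x is the direction in which the jaws open and shut, and the axes are right-handed (so a half turn about z gives the same grasp; the last joint's range is limited). The gripper opens to 94 mm and grips with 3 to 60 N. Pads are 16 mm wide; open, the fingers measure 119 mm over their backs; the gripper's body (75 mm by 177 mm) begins 78 mm behind the grasp point.
Start: joints at [1.215, 0.087, 1.371, -0, 1.684, -0.103], TCP at [0.138, 0.533, 0.206] pointing down, gripper open.
Joint ranges: [-3.1, 3.1], [-0.76, 2.03], [0.27, 2.55], [-1.08, 4.22], [0.17, 2.65], [-2.57, 2.57]. Speed limits (rad/s): [2.79, 2.79, 3.14, 3.14, 3.14, 3.14].

INTERFACE

Orientations are given as [roll, pitch, yaw] about the fixed x, y, z axes, in that order (R = Rz(yaw) Ry(pitch) Rx(roll)).
In Python, from bench import robot gives the robot as it stands.
- The arm moves only by the shell command python3 -m handwheel 'ROWS'. ROWS is a JSON object of lists of equal length, an entry for each row: "delta_pos": the shift along the tool's x, y, z in mm, a list of three; "rotation": the turn, a rotation vector about the tool's x, y, z in rad, a list of three; "claw": the closure, from -1 (fully open) to 1 (shut). In form: {"delta_pos": [[tx, ty, tz], ...], "rotation": [[wx, wy, wz], ...], "claw": [claw, ...]}. A call has exactly 8 rows; each row shifts and turns the commanded pose from where the row before left it, along the tool's axes as they then stand; what a row does not reach is not made up. A row lasts 1/8 s, in which the tool goes at most 62.5 mm and 10.7 degrees, less where a joint would pass 70% of its speed; a pose out of reach is approached as far as the arm can. A call with a gripper value outside its range is refused whole. The fingers move at their own pace and stop on an object; the grip force is fixed at half the most. Time passes only in rows, so rows that do not move let the fingers close, or fill a call up. It gives the time, the measured TCP pose, the force and the opening at its end, in the units of the state.
- robot.get_obs(): the state, without advancing time (a new reading comes with each control period).
- robot.snapshot(name): name is "scene" or "side" or "wrist"; returns a dict with "color" (400x640x3 uint8, red, green, blue), "intrinsics" (3x3 intrinsics, pixels), "eye" and "rotation" of the camera in the world. Camera axes: x right, y down, z forward; pixel columns grow to the right and rows downward; lengths in m; the calibration is good to about 2 mm. A picture is of the moment at which its call begins. There is no depth.
- robot.close_job(): hands the job in, once; it reports no verdict.
The state is a dict: "time": time; "joint_positions": joint angles; "qvel": joint speeds; "joint_torque": joint torques, N m; "tool_pos": TCP position; "ee_rot": TCP orientation; "wrist_force": force on the tool from outside, world axes, zero at the start; "wrist_torque": the same for the moment, N m; "width": finger opening in m.
Only numpy, scipy, OpenCV 4.12 (cv2) and the standard library are available. Lean on these libraries where they do the work, as an engineer would, in place of code of your own. Each camera call takes 0.05 s, during which the arm holds its last target.

## Working session

There is one attempt and no reset: what is moved stays moved. The work goes in short steps, Python scripts to look and compute and a shell command to move; the robot and the scene stay as the last step left them, time stands still between calls to the robot, and variables do not carry over. Pictures are saved under pics/ and viewed, and the job is handed in when it is done.

```bash
ls; mkdir -p pics; python3 - <<'E'
from bench import robot
import cv2,numpy as np
o=robot.get_obs()
for k,v in o.items(): print(k,np.round(v,4))
for n in ["scene","side","wrist"]:
    s=robot.snapshot(n); cv2.imwrite(f"pics/{n}0.png",s["color"][:,:,::-1])
    print(n,s["intrinsics"],s["eye"],s["rotation"])
    import pickle; pickle.dump(s,open(f"pics/{n}0.pkl","wb"))
E
```

```text
pics
time 0.0
joint_positions [ 1.2149  0.0879  1.3722 -0.      1.6836 -0.1031]
qvel [ 0.0008 -0.0009  0.0007  0.0003  0.0021  0.0021]
joint_torque [-2.00000e-04 -3.40165e+01 -3.02435e+01  7.16000e-02  3.30000e-02
 -2.00000e-04]
tool_pos [0.1374 0.532  0.2043]
ee_rot [-3.1414e+00  2.1000e-03  1.3180e+00]
wrist_force [ 0.3661 -0.0684 -0.213 ]
wrist_torque [ 0.0382 -0.0384 -0.0038]
width 0.094
scene [[392.56165835   0.         316.79540967]
 [  0.         392.56165835 205.46253232]
 [  0.           0.           1.        ]] [ 1.31860637 -0.60377045  0.89383574] [-2.24089212e+00  7.15962478e-04  8.72780959e-01]
side [[363.94766136   0.         321.9327124 ]
 [  0.         363.94766136 200.20161262]
 [  0.           0.           1.        ]] [ 0.06367988 -0.60478653  0.74567564] [-2.22997317 -0.00876318 -0.65708127]
wrist [[334.57014261   0.         318.7050749 ]
 [  0.         334.57014261 200.58366802]
 [  0.           0.           1.        ]] [0.06909341 0.5499241  0.38326066] [2.89798855e+00 9.01525429e-04 1.31765052e+00]
```

View pics/scene0.png

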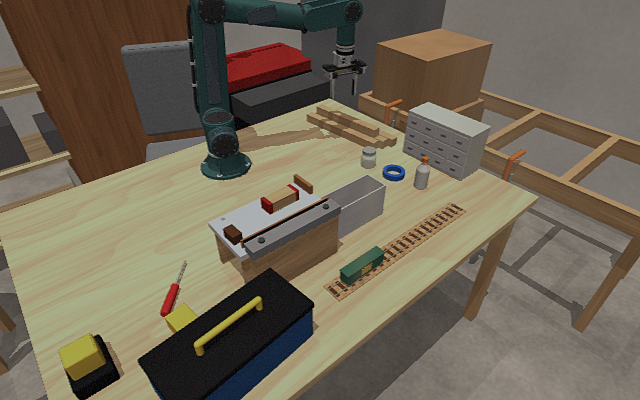

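View pics/side0.png

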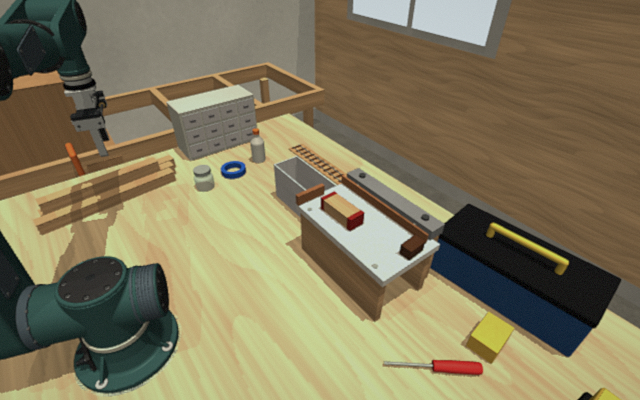

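View pics/wrist0.png

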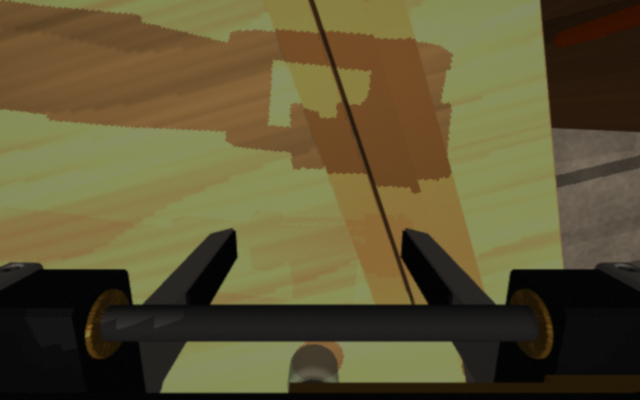

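The ledge appears in both the scene view (about 210–385, 175–290) and the side view (about 275–440, 155–320). The offcut is near (281,198) in scene and (342,210) in side. I'll enlarge both.

```bash
python3 - <<'E'
import cv2
a=cv2.imread("pics/scene0.png")[165:295,200:400]; cv2.imwrite("pics/sc1.png",cv2.resize(a,None,fx=4,fy=4,interpolation=cv2.INTER_CUBIC))
a=cv2.imread("pics/side0.png")[150:300,265:445]; cv2.imwrite("pics/sd1.png",cv2.resize(a,None,fx=4,fy=4,interpolation=cv2.INTER_CUBIC))
E
```

```text
(no output)
```

View pics/sc1.png

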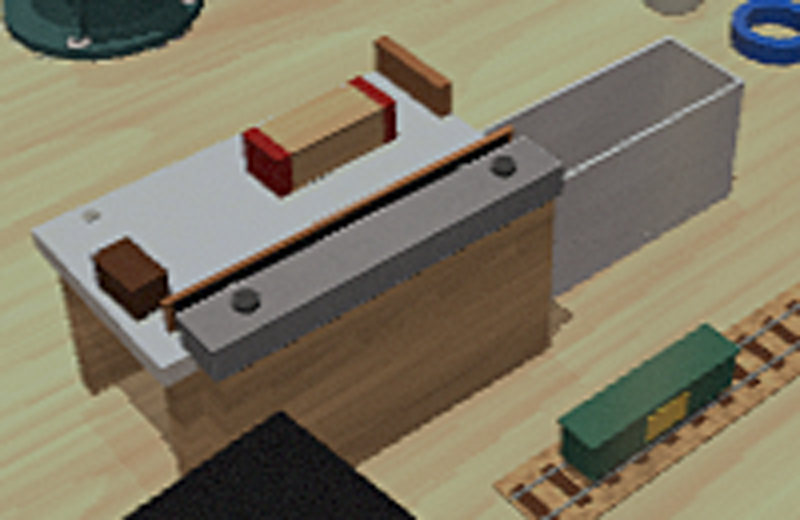

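View pics/sd1.png

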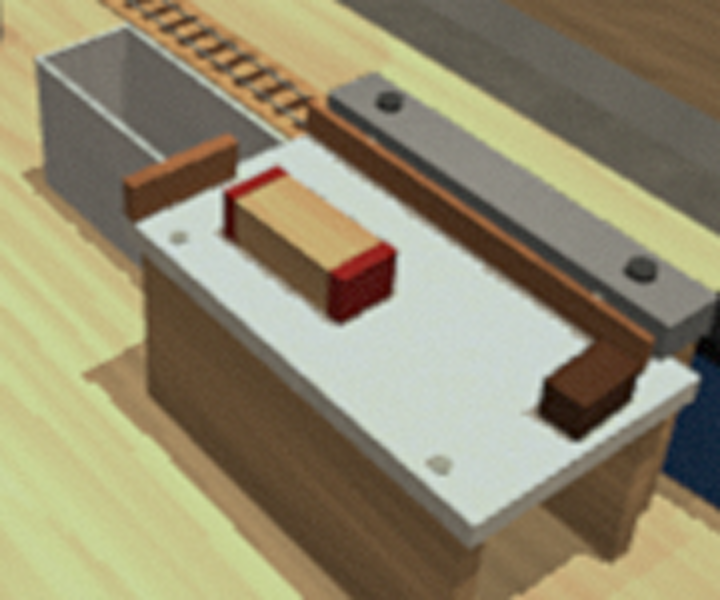

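Both crops are clear. In the scene crop the ledge corner is at (34,233), the near corner at (163,372) and the fence corners at (178,318), (212,348), (563,165). In the side crop the ledge corners are at (473,530), (698,376), (135,222) and the fence corners at (328,93), (375,73), (718,296). I'll fit the poses from these.

```bash
cat > h.py <<'E'
import numpy as np,pickle,cv2
from scipy.spatial.transform import Rotation as R
from scipy.optimize import least_squares
def cam(s): return s["intrinsics"],np.array(s["eye"]),R.from_euler('xyz',s["rotation"]).as_matrix()
def proj(c,P):
    K,e,Rm=c; q=(np.atleast_2d(P)-e)@Rm; q=q@K.T; return q[:,:2]/q[:,2:]
def ray(c,uv,z):
    K,e,Rm=c; d=Rm@np.linalg.solve(K,[uv[0],uv[1],1]); return e+d*(z-e[2])/d[2]
def un(p,off,f=4): return (np.array(p,float)+.5)/f-.5+np.array(off)
def pose(x,y,w,P):
    P=np.atleast_2d(P).astype(float); c,s=np.cos(w),np.sin(w)
    return np.c_[x+c*P[:,0]-s*P[:,1],y+s*P[:,0]+c*P[:,1],P[:,2]]
E
python3 - <<'E'
from h import *
S=cam(pickle.load(open("pics/scene0.pkl","rb")));D=cam(pickle.load(open("pics/side0.pkl","rb")))
so=(200,165);do=(265,150)
sta=[(S,so,(34,233),(-90,-220,160)),(S,so,(163,372),(90,-220,160)),(S,so,(178,318),(80,-200,190)),(S,so,(212,348),(125,-200,190)),(S,so,(563,166),(125,100,190)),(S,so,(520,135),(80,100,190)),
(D,do,(473,530),(-90,-220,160)),(D,do,(698,376),(90,-220,160)),(D,do,(135,222),(-90,100,160)),(D,do,(328,93),(80,100,190)),(D,do,(375,73),(125,100,190)),(D,do,(718,296),(125,-200,190)),(D,do,(672,333),(80,-200,190))]
def f(p): return np.concatenate([proj(c,pose(*p,np.array(P)/1000.))[0]-un(q,o) for c,o,q,P in sta])
r=least_squares(f,[.5,-.1,0]);print(np.round(r.x,4),np.degrees(r.x[2]));print(np.round(r.fun.reshape(-1,2),2))
p=r.x; np.save("sta.npy",p)
def loc(P): c,s=np.cos(p[2]),np.sin(p[2]); d=np.array(P[:2])-p[:2]; return np.round(1000*np.array([c*d[0]+s*d[1],-s*d[0]+c*d[1]]),1)
# offcut
b=[(S,so,(245,130),(-22,-55,36)),(S,so,(290,153),(22,-55,36)),(S,so,(396,104),(22,55,36)),(S,so,(352,80),(-22,55,36)),(S,so,(289,195),(22,-55,0)),(S,so,(395,135),(22,55,0)),
(D,do,(329,274),(-22,-55,36)),(D,do,(395,246),(22,-55,36)),(D,do,(342,322),(-22,-55,0)),(D,do,(395,287),(22,-55,0)),(D,do,(226,190),(-22,55,36)),(D,do,(281,169),(22,55,36)),(D,do,(229,234),(-22,55,0))]
def g(q): return np.concatenate([proj(c,pose(*q,np.array(P)/1000.+[0,0,.16]))[0]-un(u,o) for c,o,u,P in b])
r=least_squares(g,[*p[:2],p[2]]);print(np.round(r.x,4),"loc",loc(r.x),np.degrees(r.x[2]-p[2]));print(np.round(r.fun.reshape(-1,2),2))
# facing strip top front edge z=188: ends
for c,o,l in [(S,so,[(165,303),(510,130)]),(D,do,[(645,350),(310,105)])]:
  for u in l: print("facing",loc(ray(c,un(u,o),.188)))
# keeper top corners z=190
for u in [(95,258),(130,283),(165,270),(125,240)]: print("keepS",loc(ray(S,un(u,so),.19)))
for u in [(543,380),(580,408),(635,373),(598,342)]: print("keepD",loc(ray(D,un(u,do),.19)))
E
```

```text
[ 0.5564 -0.0799 -0.0054] -0.31041951255026623
[[-1.48 -0.69]
 [-1.   -0.33]
 [-1.46 -0.77]
 [-0.54  1.35]
 [ 0.25 -0.69]
 [ 0.72 -0.21]
 [ 0.78 -0.99]
 [ 0.7   0.2 ]
 [-2.58 -1.7 ]
 [-0.3  -0.66]
 [ 0.08 -0.89]
 [ 1.05 -0.39]
 [-0.05 -1.73]]
[ 0.5305 -0.0854  0.0338] loc [-25.9  -5.7] 2.2496252527426597
[[-0.16  0.77]
 [-2.44  1.93]
 [ 0.49 -0.95]
 [ 2.32 -1.21]
 [-1.26  1.08]
 [ 1.08  0.78]
 [ 3.4   0.67]
 [ 0.43  0.06]
 [-0.71  0.17]
 [-0.74  1.21]
 [-0.98 -0.67]
 [-1.44 -1.94]
 [-1.81 -0.46]]
facing [  65.5 -196.8]
facing [68.1 97.7]
facing [  54.5 -202.6]
facing [61.  95.2]
keepS [  -0.4 -211.1]
keepS [  36.2 -205.5]
keepS [  39.9 -181.2]
keepS [  -3.7 -186.3]
keepD [ -10.2 -186. ]
keepD [ -10.  -212.3]
keepD [  33.9 -212.4]
keepD [  36.6 -183.8]
```

Offcut corner residuals are too large because I confused the band lines with the end edges. I'll zoom in closer.

```bash
python3 - <<'E'
import cv2,numpy as np
a=cv2.imread("pics/scene0.png")[178:220,255:305]; a=cv2.resize(a,None,fx=10,fy=10,interpolation=cv2.INTER_CUBIC)
b=cv2.imread("pics/side0.png")[185:235,315:370]; b=cv2.resize(b,None,fx=10,fy=10,interpolation=cv2.INTER_CUBIC)
cv2.imwrite("pics/sc2.png",a);cv2.imwrite("pics/sd2.png",b)
E
```

```text
(no output)
```

View pics/sc2.png

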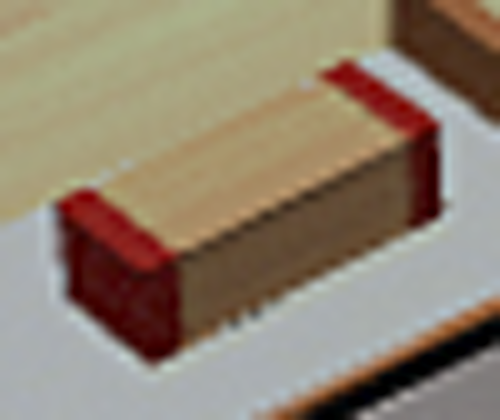

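View pics/sd2.png

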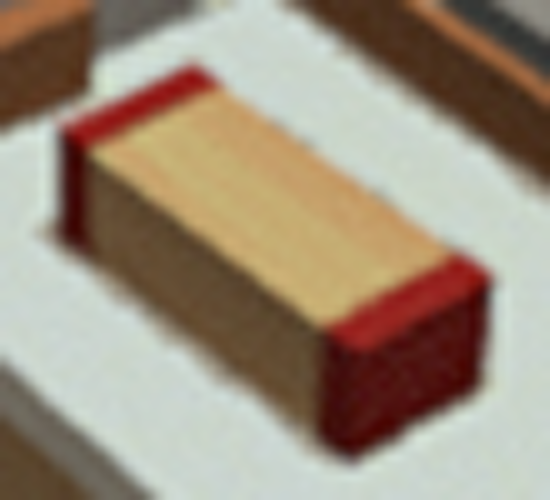

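```bash
python3 - <<'E'
from h import *
S=cam(pickle.load(open("pics/scene0.pkl","rb")));D=cam(pickle.load(open("pics/side0.pkl","rb")))
so=(255,178);do=(315,185); p=np.load("sta.npy")
def loc(P): c,s=np.cos(p[2]),np.sin(p[2]); d=np.array(P[:2])-p[:2]; return np.round(1000*np.array([c*d[0]+s*d[1],-s*d[0]+c*d[1]]),1)
b=[(S,so,(60,205),(-22,-55,36)),(S,so,(145,270),(22,-55,36)),(S,so,(440,125),(22,55,36)),(S,so,(345,62),(-22,55,36)),(S,so,(155,365),(22,-55,0)),(S,so,(440,215),(22,55,0)),(S,so,(68,295),(-22,-55,0)),
(D,do,(350,350),(-22,-55,36)),(D,do,(490,275),(22,-55,36)),(D,do,(350,460),(-22,-55,0)),(D,do,(485,380),(22,-55,0)),(D,do,(65,130),(-22,55,36)),(D,do,(200,68),(22,55,36)),(D,do,(70,245),(-22,55,0))]
for sel in (b,b[:7],b[7:]):
  def g(q): return np.concatenate([proj(c,pose(*q,np.array(P)/1000.+[0,0,.16]))[0]-un(u,o,10) for c,o,u,P in sel])
  r=least_squares(g,[*p[:2],p[2]]);print(np.round(r.x,4),"loc",loc(r.x),np.degrees(r.x[2]-p[2]));print(np.round(r.fun.reshape(-1,2),1).tolist())
# station per cam incl. offsets
E
```

```text
[ 0.5298 -0.0875  0.0226] loc [-26.6  -7.8] 1.606356173424979
[[-0.6, -0.1], [-0.3, 0.4], [-0.1, -0.1], [0.4, -0.1], [-0.4, 0.5], [0.3, 0.4], [-0.3, 0.5], [0.8, -0.1], [0.5, -0.1], [-0.0, 0.4], [-0.2, 0.8], [-0.5, -0.7], [-0.6, -1.0], [-1.1, -1.0]]
[ 0.5291 -0.0866  0.0336] loc [-27.3  -6.9] 2.2331312361865763
[[-0.4, -0.2], [0.0, 0.2], [-0.0, -0.4], [0.3, -0.4], [-0.0, 0.3], [0.3, 0.0], [-0.1, 0.3]]
[ 0.5296 -0.0883  0.0154] loc [-26.8  -8.6] 1.1922816478286635
[[0.8, 0.1], [0.6, 0.1], [-0.1, 0.6], [-0.1, 1.1], [-0.3, -0.6], [-0.3, -0.8], [-0.9, -0.9]]
```

```bash
python3 - <<'E'
from h import *
S=cam(pickle.load(open("pics/scene0.pkl","rb")));D=cam(pickle.load(open("pics/side0.pkl","rb")))
so=(200,165);do=(265,150)
sta=[(S,so,(34,233),(-90,-220,160)),(S,so,(163,372+6),(90,-220,160)),(S,so,(178,318),(80,-200,190)),(S,so,(212,348),(125,-200,190)),(S,so,(563,166),(125,100,190)),(S,so,(520,135),(80,100,190)),
(D,do,(473,530),(-90,-220,160)),(D,do,(698,376),(90,-220,160)),(D,do,(135,222),(-90,88,160)),(D,do,(328,93),(80,100,190)),(D,do,(375,73),(125,100,190)),(D,do,(718,296),(125,-200,190)),(D,do,(672,333),(80,-200,190))]
for sel in (sta,sta[:6],sta[6:]):
  def f(p): return np.concatenate([proj(c,pose(*p,np.array(P)/1000.))[0]-un(q,o) for c,o,q,P in sel])
  r=least_squares(f,[.5,-.1,0],loss='soft_l1');print(np.round(r.x,4),np.degrees(r.x[2]));print(np.round(r.fun.reshape(-1,2),1).tolist())
  if sel is sta: p=r.x
np.save("sta.npy",p)
def box(x0,x1,y0,y1,z0,z1):
    V=np.array([(x,y,z) for x in(x0,x1) for y in(y0,y1) for z in(z0,z1)])/1000.
    return V,[(i,j) for i in range(8) for j in range(i) if bin(i^j).count('1')==1]
for n,c,o,sh in(("scene",S,so,(130,200)),("side",D,do,(150,180))):
    im=cv2.imread(f"pics/{n}0.png")[o[1]:o[1]+sh[0],o[0]:o[0]+sh[1]];im=cv2.resize(im,None,fx=4,fy=4,interpolation=cv2.INTER_CUBIC)
    for bx,off in((box(-90,90,-220,100,159,160),p),(box(80,125,-200,100,160,190),p),(box(-90,-6,88,100,160,190),p),(box(-6,76,100,345,30,125),p),(box(-22,22,-55,55,160,196),(.5298,-.0875,.0226))):
        u=(proj(c,pose(*off,bx[0]))-np.array(o)+.5)*4-.5
        for i,j in bx[1]: cv2.line(im,tuple(np.int32(u[i].round())),tuple(np.int32(u[j].round())),(0,255,0),1)
    cv2.imwrite(f"pics/ov_{n}.png",im)
E
```

```text
[ 0.5564 -0.0793 -0.0063] -0.36217881740884256
[[-1.3, -0.8], [-0.9, -2.0], [-1.4, -0.9], [-0.4, 1.2], [0.4, -0.7], [0.9, -0.3], [0.5, -1.1], [0.5, 0.1], [-0.1, 0.5], [-0.4, -0.7], [-0.0, -1.0], [0.8, -0.4], [-0.3, -1.8]]
[ 0.558  -0.0803  0.0036] 0.20593309014569863
[[-1.3, 0.1], [-0.2, -1.1], [-0.7, -0.1], [0.4, 2.0], [0.6, -0.7], [0.9, -0.1]]
[ 0.555  -0.0804 -0.0111] -0.6388385965865122
[[-0.2, -0.4], [0.3, 1.0], [-0.3, 0.8], [-0.3, -0.4], [0.1, -0.6], [0.8, 0.3], [-0.4, -1.0]]
```

View pics/ov_scene.png

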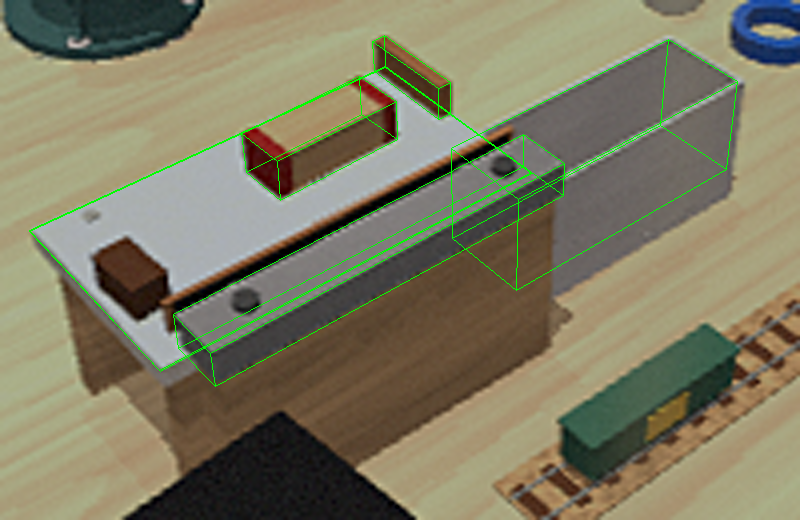

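View pics/ov_side.png

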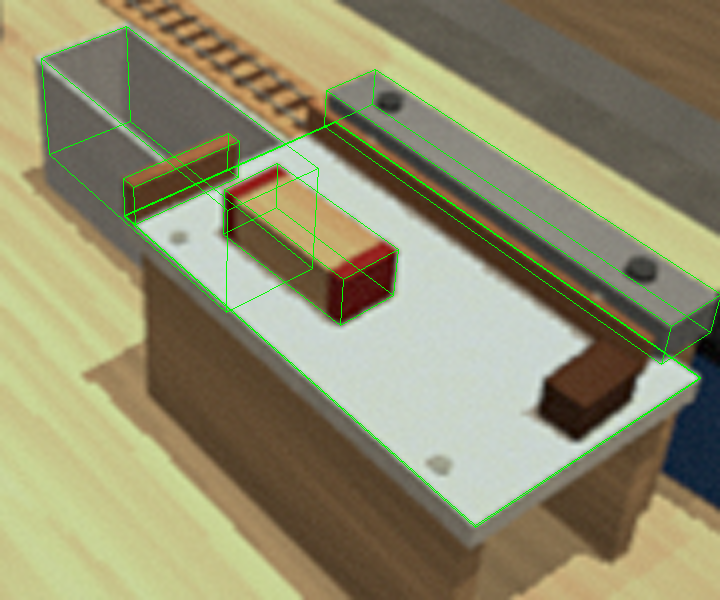

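The overlays fit well. The station is at (0.5564, -0.0793) with yaw -0.006. The offcut centre is near local (-26.6, -8) and askew about +1.6°. The facing front is near local x 57–66, to be felt for.

The plan is to shut the fingers with the tool's x along world +y, push along tool +y at mid-length, then push from the tail along tool +x.

```bash
python3 -m handwheel '{"delta_pos":[[0,0,-30],[0,0,-30],[-50,27,0],[-50,27,0],[-50,27,0],[-50,27,0],[-50,27,0],[-50,27,0]],"rotation":[[0,0,-0.124],[0,0,-0.124],[0,0,0],[0,0,0],[0,0,0],[0,0,0],[0,0,0],[0,0,0]],"claw":[1,1,1,1,1,1,1,1]}'
```

```text
time: 1.15
tool_pos: [0.2985, 0.2301, 0.2653]
ee_rot: [3.141, -0.0, 1.567]
wrist_force: [-0.4, 0.3, 0.1]
width: 0.0172
```

```bash
python3 -m handwheel '{"delta_pos":[[-50,27,0],[-50,27,0],[-50,27,0],[-50,27,0],[-50,27,0],[-50,27,0],[-10,4,0],[0,0,0]],"rotation":[[0,0,0],[0,0,0],[0,0,0],[0,0,0],[0,0,0],[0,0,0],[0,0,0],[0,0,0]],"claw":[1,1,1,1,1,1,1,1]}'; python3 - <<'E'
from h import *
from bench import robot
o=robot.get_obs(); print(o["time"],o["tool_pos"],o["ee_rot"],o["width"])
for n in ("side","wrist"):
    s=robot.snapshot(n); cv2.imwrite(f"pics/{n}1.png",s["color"][:,:,::-1])
E
```

```text
time: 2.15
tool_pos: [0.4624, -0.079, 0.2649]
ee_rot: [-3.14, -0.001, 1.565]
wrist_force: [-0.1, 0.3, -1.0]
width: 0.0002
2.15 [ 0.46236396 -0.07904106  0.26494578] [-3.14018359e+00 -1.08347655e-03  1.56491740e+00] 0.00017510381197330627
```

View pics/side1.png

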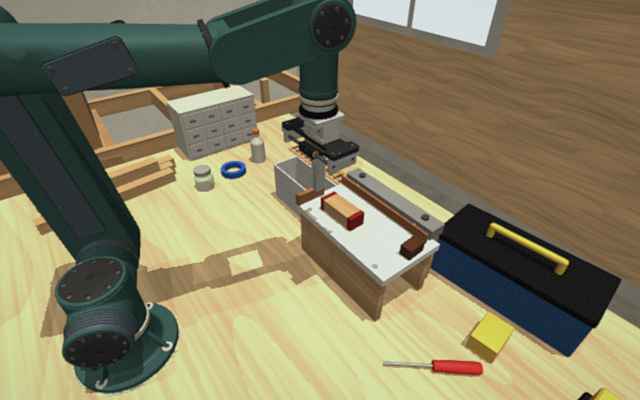

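View pics/wrist1.png

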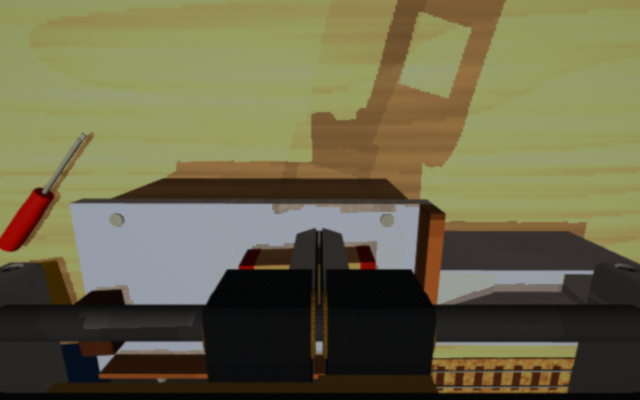

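Side view: the gripper is over the ledge with the offcut undisturbed at (342,210). Wrist view: the fingertips (318,235) line up with the offcut between its bands at 250 and 372. Next I descend on the near side of the offcut.

```bash
python3 -m handwheel '{"delta_pos":[[-8,16,0],[0,0,30],[0,0,30],[0,0,20],[0,0,10],[0,0,3],[0,0,0],[0,0,0]],"rotation":[[0,0,0],[0,0,0],[0,0,0],[0,0,0],[0,0,0],[0,0,0],[0,0,0],[0,0,0]],"claw":[1,1,1,1,1,1,1,1]}'; python3 - <<'E'
from h import *
from bench import robot
o=robot.get_obs(); print(o["time"],o["tool_pos"],o["ee_rot"],o["wrist_force"])
s=robot.snapshot("side"); im=s["color"][150:300,265:415,::-1]; cv2.imwrite("pics/side2.png",cv2.resize(im,None,fx=4,fy=4,interpolation=cv2.INTER_CUBIC))
E
```

```text
time: 3.25
tool_pos: [0.4792, -0.0872, 0.1736]
ee_rot: [3.14, 0.0, 1.566]
wrist_force: [-0.9, 1.3, 0.1]
width: 0.0004
3.25 [ 0.47915187 -0.08717667  0.17355135] [3.13967163e+00 4.23308168e-04 1.56610704e+00] [-0.89484473  1.34086602  0.07298505]
```

View pics/side2.png

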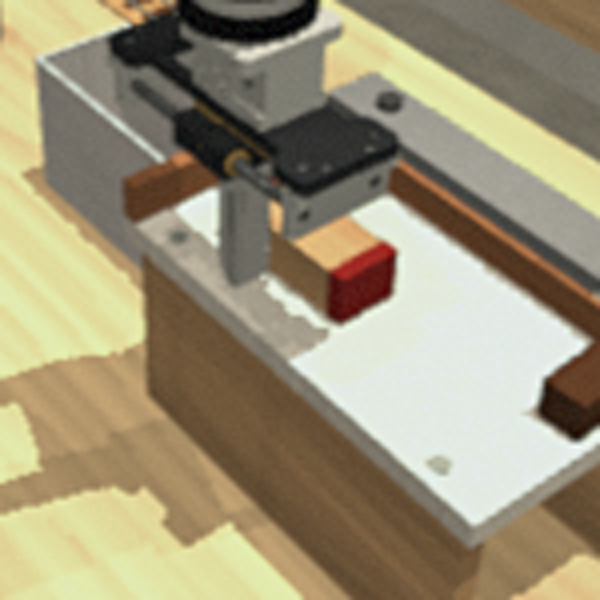

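```bash
python3 -m handwheel '{"delta_pos":[[0,8,0],[0,5,0],[0,2,0],[0,2,0],[0,2,0],[0,2,0],[0,2,0],[0,2,0]],"rotation":[[0,0,0],[0,0,0],[0,0,0],[0,0,0],[0,0,0],[0,0,0],[0,0,0],[0,0,0]],"claw":[1,1,1,1,1,1,1,1]}'
python3 -m handwheel '{"delta_pos":[[0,3,0],[0,4,0],[0,4,0],[0,4,0],[0,4,0],[0,4,0],[0,4,0],[0,3,0]],"rotation":[[0,0,0],[0,0,0],[0,0,0],[0,0,0],[0,0,0],[0,0,0],[0,0,0],[0,0,0]],"claw":[1,1,1,1,1,1,1,1]}'
python3 - <<'E'
from h import *
from bench import robot
o=robot.get_obs(); print(o["time"],o["tool_pos"],o["ee_rot"],o["wrist_force"])
for n in("side","scene"):
  s=robot.snapshot(n); pickle.dump(s,open(f"pics/{n}3.pkl","wb"));cv2.imwrite(f"pics/{n}3.png",s["color"][:,:,::-1])
im=cv2.imread("pics/side3.png")[160:260,315:425]; cv2.imwrite("pics/side3c.png",cv2.resize(im,None,fx=6,fy=6,interpolation=cv2.INTER_CUBIC))
im=cv2.imread("pics/scene3.png")[165:265,220:345]; cv2.imwrite("pics/scene3c.png",cv2.resize(im,None,fx=6,fy=6,interpolation=cv2.INTER_CUBIC))
E
```

```text
time: 4.3
tool_pos: [0.5037, -0.0872, 0.1724]
ee_rot: [-3.141, -0.0, 1.566]
wrist_force: [-0.3, -0.5, 0.2]
width: 0.0003
time: 5.3
tool_pos: [0.5339, -0.0874, 0.1725]
ee_rot: [3.142, -0.0, 1.566]
wrist_force: [-0.1, -0.1, 0.1]
width: 0.0004
5.3 [ 0.53387426 -0.08736459  0.1724646 ] [ 3.14156074e+00 -1.06382919e-04  1.56607440e+00] [-0.13461213 -0.10936594  0.05123512]
```

View pics/side3c.png

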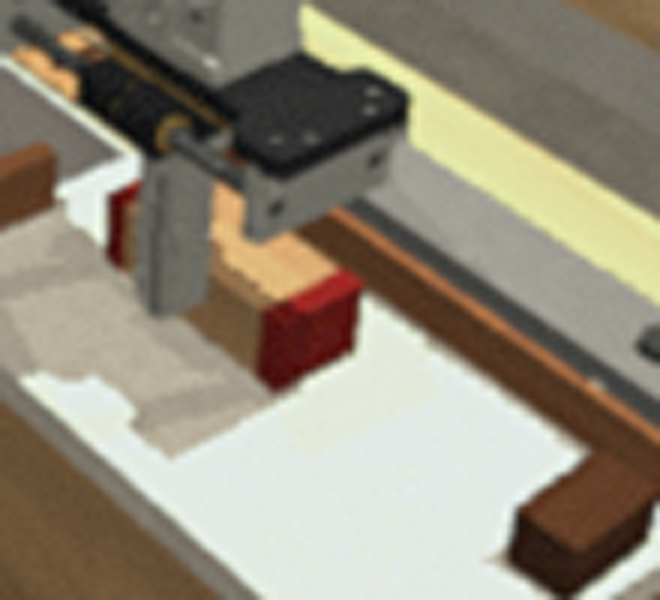

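View pics/scene3c.png

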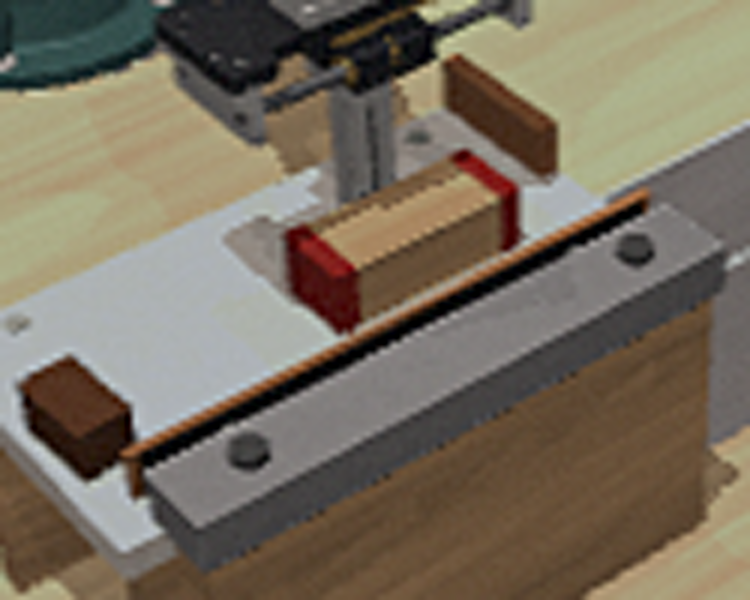

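The offcut is moving squarely with the finger. In the side crop the facing foot line runs (420,335)–(590,450) and the tail's right bottom corner is at (352,350).

```bash
python3 - <<'E'
from h import *
D=cam(pickle.load(open("pics/side3.pkl","rb")));S=cam(pickle.load(open("pics/scene3.pkl","rb")));p=np.load("sta.npy")
def loc(P): c,s=np.cos(p[2]),np.sin(p[2]); d=np.array(P[:2])-p[:2]; return np.round(1000*np.array([c*d[0]+s*d[1],-s*d[0]+c*d[1]]),1)
for u in[(420,335),(590,450)]: print("foot",loc(ray(D,un(u,(315,160),6),.161)))
for u in[(330,207),(655,442)]: print("topfront side",loc(ray(D,un(u,(315,160),6),.188)))
for u in[(125,452),(645,192)]: print("topfront scene",loc(ray(S,un(u,(220,165),6),.188)))
for u,z in[((360,282),.196),((352,350),.16),((275,390),.16),((270,315),.196)]: print("offS",loc(ray(D,un(u,(315,160),6),z)))
for u,z in[((358,270),.196),((345,333),.16),((520,245),.16),((520,188),.196)]: print("off scene",loc(ray(S,un(u,(220,165),6),z)))
E
```

```text
foot [ 59.8 -73.8]
foot [  63.4 -163.4]
topfront side [ 64.1 -11.3]
topfront side [  60.8 -191.9]
topfront scene [  63.4 -197.3]
topfront scene [65.9 98.9]
offS [ 31.1 -63. ]
offS [ 31.3 -63.1]
offS [-10.9 -62.6]
offS [-12.  -56.8]
off scene [ 33.7 -51.9]
off scene [ 31.2 -60.4]
off scene [31.5 46.4]
off scene [32.1 46.7]
```

```bash
python3 -m handwheel '{"delta_pos":[[0,3,0],[0,4,0],[0,4,0],[0,4,0],[0,3,0],[0,2,0],[0,2,0],[0,1,0]],"rotation":[[0,0,0],[0,0,0],[0,0,0],[0,0,0],[0,0,0],[0,0,0],[0,0,0],[0,0,0]],"claw":[1,1,1,1,1,1,1,1]}'
python3 - <<'E'
from h import *
from bench import robot
s=robot.snapshot("side"); pickle.dump(s,open("pics/side4.pkl","wb"));cv2.imwrite("pics/side4.png",s["color"][:,:,::-1])
im=cv2.imread("pics/side4.png")[190:240,340:400]; cv2.imwrite("pics/side4c.png",cv2.resize(im,None,fx=10,fy=10,interpolation=cv2.INTER_CUBIC))
E
```

```text
time: 6.4
tool_pos: [0.5567, -0.0875, 0.1725]
ee_rot: [3.142, -0.0, 1.566]
wrist_force: [-0.9, -0.0, 1.2]
width: 0.0004
```

View pics/side4c.png

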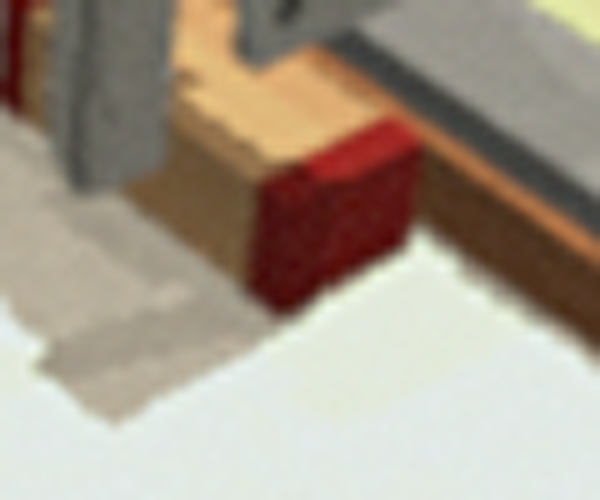

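The tail corner (408,242) is only about 1.5 px, roughly 4 mm, from the facing foot (425,232). Now I feel slowly.

```bash
python3 -m handwheel '{"delta_pos":[[0,0.3,0],[0,0.3,0],[0,0.3,0],[0,0.3,0],[0,0.3,0],[0,0.3,0],[0,0,0],[0,0,0]],"rotation":[[0,0,0],[0,0,0],[0,0,0],[0,0,0],[0,0,0],[0,0,0],[0,0,0],[0,0,0]],"claw":[1,1,1,1,1,1,1,1]}'
```

```text
time: 7.45
tool_pos: [0.5585, -0.0875, 0.1725]
ee_rot: [3.141, -0.0, 1.566]
wrist_force: [-1.4, -0.4, 0.6]
width: 0.0009
```

```bash
python3 -m handwheel '{"delta_pos":[[0,0.2,0],[0,0.2,0],[0,0.2,0],[0,0.2,0],[0,0.2,0],[0,0.2,0],[0,0,0],[0,0,0]],"rotation":[[0,0,0],[0,0,0],[0,0,0],[0,0,0],[0,0,0],[0,0,0],[0,0,0],[0,0,0]],"claw":[1,1,1,1,1,1,1,1]}'
```

```text
time: 8.45
tool_pos: [0.5596, -0.0875, 0.1725]
ee_rot: [3.141, -0.0, 1.566]
wrist_force: [-1.2, -0.5, 1.0]
width: 0.0005
```

```bash
python3 -m handwheel '{"delta_pos":[[0,0.2,0],[0,0.2,0],[0,0.2,0],[0,0.2,0],[0,0.2,0],[0,0.2,0],[0,0,0],[0,0,0]],"rotation":[[0,0,0],[0,0,0],[0,0,0],[0,0,0],[0,0,0],[0,0,0],[0,0,0],[0,0,0]],"claw":[1,1,1,1,1,1,1,1]}'
```

```text
time: 9.45
tool_pos: [0.5608, -0.0875, 0.1724]
ee_rot: [3.142, -0.0, 1.566]
wrist_force: [-0.4, -0.1, 0.5]
width: 0.0004
```

```bash
python3 -m handwheel '{"delta_pos":[[0,0.2,0],[0,0.2,0],[0,0.2,0],[0,0.2,0],[0,0.2,0],[0,0,0],[0,0,0],[0,0,0]],"rotation":[[0,0,0],[0,0,0],[0,0,0],[0,0,0],[0,0,0],[0,0,0],[0,0,0],[0,0,0]],"claw":[1,1,1,1,1,1,1,1]}'
```

```text
time: 10.45
tool_pos: [0.5618, -0.0875, 0.1725]
ee_rot: [3.142, -0.0, 1.566]
wrist_force: [-0.3, -0.6, 0.4]
width: 0.0002
```

```bash
python3 -m handwheel '{"delta_pos":[[0,0.2,0],[0,0.2,0],[0,0.2,0],[0,0.2,0],[0,0.2,0],[0,0.2,0],[0,0,0],[0,0,0]],"rotation":[[0,0,0],[0,0,0],[0,0,0],[0,0,0],[0,0,0],[0,0,0],[0,0,0],[0,0,0]],"claw":[1,1,1,1,1,1,1,1]}'
```

```text
time: 11.45
tool_pos: [0.563, -0.0875, 0.1724]
ee_rot: [3.142, -0.0, 1.566]
wrist_force: [-0.7, 0.4, 0.7]
width: 0.0
```

```bash
python3 -m handwheel '{"delta_pos":[[0,0.2,0],[0,0.2,0],[0,0.2,0],[0,0.2,0],[0,0.2,0],[0,0.2,0],[0,0,0],[0,0,0]],"rotation":[[0,0,0],[0,0,0],[0,0,0],[0,0,0],[0,0,0],[0,0,0],[0,0,0],[0,0,0]],"claw":[1,1,1,1,1,1,1,1]}'
```

```text
time: 12.45
tool_pos: [0.5642, -0.0875, 0.1725]
ee_rot: [3.141, -0.0, 1.566]
wrist_force: [-0.8, -0.5, 0.9]
width: 0.0007
```

```bash
python3 -m handwheel '{"delta_pos":[[0,0.2,0],[0,0.2,0],[0,0.2,0],[0,0.2,0],[0,0.2,0],[0,0.2,0],[0,0,0],[0,0,0]],"rotation":[[0,0,0],[0,0,0],[0,0,0],[0,0,0],[0,0,0],[0,0,0],[0,0,0],[0,0,0]],"claw":[1,1,1,1,1,1,1,1]}'
```

```text
time: 13.45
tool_pos: [0.5649, -0.0874, 0.1725]
ee_rot: [-3.141, -0.0, 1.566]
wrist_force: [-4.3, 0.8, 2.6]
width: 0.001
```

Contact at 4.3 N. The series stiffness seems to be about 4–5 N/mm, so I'll add about 1.2 mm.

```bash
python3 -m handwheel '{"delta_pos":[[0,0.2,0],[0,0.2,0],[0,0.2,0],[0,0.2,0],[0,0.2,0],[0,0.1,0],[0,0.1,0],[0,0,0]],"rotation":[[0,0,0],[0,0,0],[0,0,0],[0,0,0],[0,0,0],[0,0,0],[0,0,0],[0,0,0]],"claw":[1,1,1,1,1,1,1,1]}'
```

```text
time: 14.45
tool_pos: [0.5652, -0.0874, 0.1725]
ee_rot: [-3.138, -0.0, 1.566]
wrist_force: [-7.9, 0.7, 4.5]
width: 0.0006
```

```bash
python3 -m handwheel '{"delta_pos":[[0,0.2,0],[0,0.2,0],[0,0.2,0],[0,0,0],[0,0,0],[0,0,0],[0,0,0],[0,0,0]],"rotation":[[0,0,0],[0,0,0],[0,0,0],[0,0,0],[0,0,0],[0,0,0],[0,0,0],[0,0,0]],"claw":[1,1,1,1,1,1,1,1]}'; python3 - <<'E'
from h import *
from bench import robot
for n in("side","scene"):
  s=robot.snapshot(n); pickle.dump(s,open(f"pics/{n}5.pkl","wb"));cv2.imwrite(f"pics/{n}5.png",s["color"][:,:,::-1])
im=cv2.imread("pics/side5.png")[190:240,340:400]; cv2.imwrite("pics/side5c.png",cv2.resize(im,None,fx=8,fy=8,interpolation=cv2.INTER_CUBIC))
im=cv2.imread("pics/scene5.png")[175:225,260:330]; cv2.imwrite("pics/scene5c.png",cv2.resize(im,None,fx=10,fy=10,interpolation=cv2.INTER_CUBIC))
E
```

```text
time: 15.45
tool_pos: [0.5652, -0.0874, 0.1725]
ee_rot: [-3.137, -0.0, 1.566]
wrist_force: [-9.0, 2.1, 4.1]
width: 0.0006
```

View pics/side5c.png

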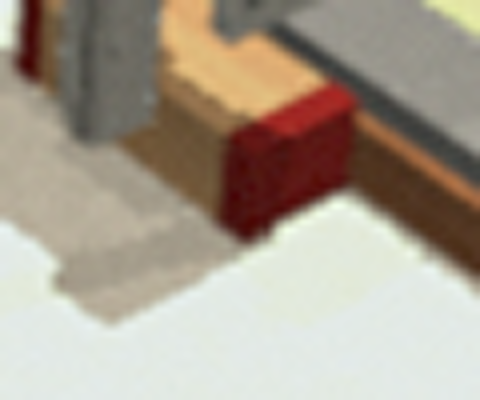

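View pics/scene5c.png

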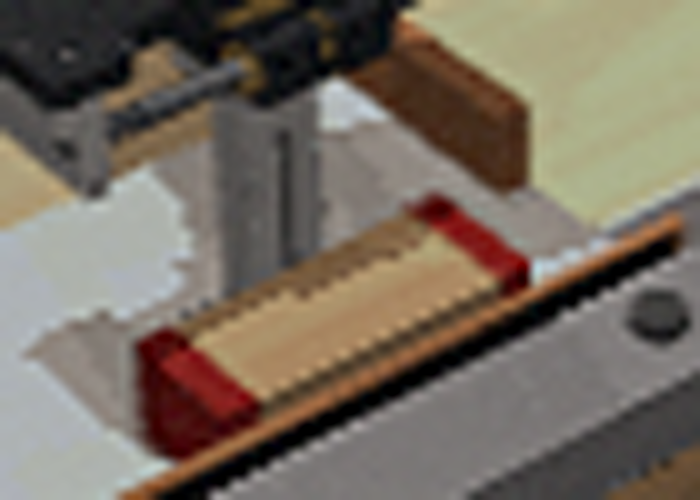

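Side crop: the tail's right edge (352,190) meets the facing with no white gap. Scene crop: the strip between the offcut's top edge and the facing is uniform from (260,410) to (520,295), so it is flat. I'll nudge it to about 10 N and hold.

```bash
python3 -m handwheel '{"delta_pos":[[0,0.2,0],[0,0,0],[0,0,0],[0,0,0],[0,0,0],[0,0,0],[0,0,0],[0,0,0]],"rotation":[[0,0,0],[0,0,0],[0,0,0],[0,0,0],[0,0,0],[0,0,0],[0,0,0],[0,0,0]],"claw":[1,1,1,1,1,1,1,1]}'; python3 -m handwheel '{"delta_pos":[[0,0,0],[0,0,0],[0,0,0],[0,0,0],[0,0,0],[0,0,0],[0,0,0],[0,0,0]],"rotation":[[0,0,0],[0,0,0],[0,0,0],[0,0,0],[0,0,0],[0,0,0],[0,0,0],[0,0,0]],"claw":[1,1,1,1,1,1,1,1]}'
```

```text
time: 16.55
tool_pos: [0.5653, -0.0874, 0.1725]
ee_rot: [-3.137, -0.0, 1.566]
wrist_force: [-9.2, 1.0, 4.9]
width: 0.0003
time: 17.55
tool_pos: [0.5653, -0.0874, 0.1725]
ee_rot: [-3.137, -0.0, 1.566]
wrist_force: [-9.4, 1.5, 4.2]
width: 0.0002
```

Pressed at 9–9.4 N horizontally for over 2 s. Now I back off gently and go round behind the tail.

```bash
python3 -m handwheel '{"delta_pos":[[0,-1,0],[0,-1.5,0],[0,-5,0],[0,-23,0],[0,0,0],[-44,0,0],[-44,0,0],[0,0,0]],"rotation":[[0,0,0],[0,0,0],[0,0,0],[0,0,0],[0,0,0],[0,0,0],[0,0,0],[0,0,0]],"claw":[1,1,1,1,1,1,1,1]}'; python3 -m handwheel '{"delta_pos":[[0,0,0],[0,25,0],[0,23,0],[0,5.5,0],[0,0,0],[0,0,0],[0,0,0],[0,0,0]],"rotation":[[0,0,0],[0,0,0],[0,0,0],[0,0,0],[0,0,0],[0,0,0],[0,0,0],[0,0,0]],"claw":[1,1,1,1,1,1,1,1]}'; python3 - <<'E'
from h import *
from bench import robot
for n in("side","scene"):
  s=robot.snapshot(n); pickle.dump(s,open(f"pics/{n}6.pkl","wb"));cv2.imwrite(f"pics/{n}6.png",s["color"][:,:,::-1])
im=cv2.imread("pics/side6.png")[170:250,320:420]; cv2.imwrite("pics/side6c.png",cv2.resize(im,None,fx=6,fy=6,interpolation=cv2.INTER_CUBIC))
im=cv2.imread("pics/scene6.png")[165:245,230:340]; cv2.imwrite("pics/scene6c.png",cv2.resize(im,None,fx=7,fy=7,interpolation=cv2.INTER_CUBIC))
E
```

```text
time: 18.55
tool_pos: [0.5372, -0.1782, 0.1721]
ee_rot: [3.14, 0.001, 1.562]
wrist_force: [-1.0, 0.4, -0.5]
width: 0.0004
time: 19.55
tool_pos: [0.5897, -0.1757, 0.1727]
ee_rot: [3.141, 0.0, 1.566]
wrist_force: [-0.6, -0.8, -0.5]
width: 0.0003
```

View pics/side6c.png

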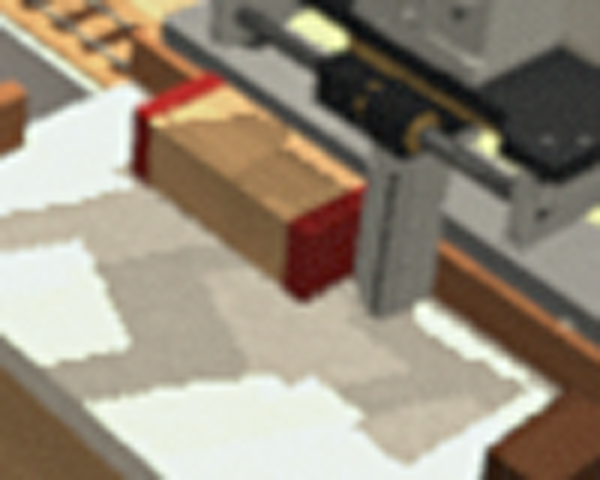

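View pics/scene6c.png

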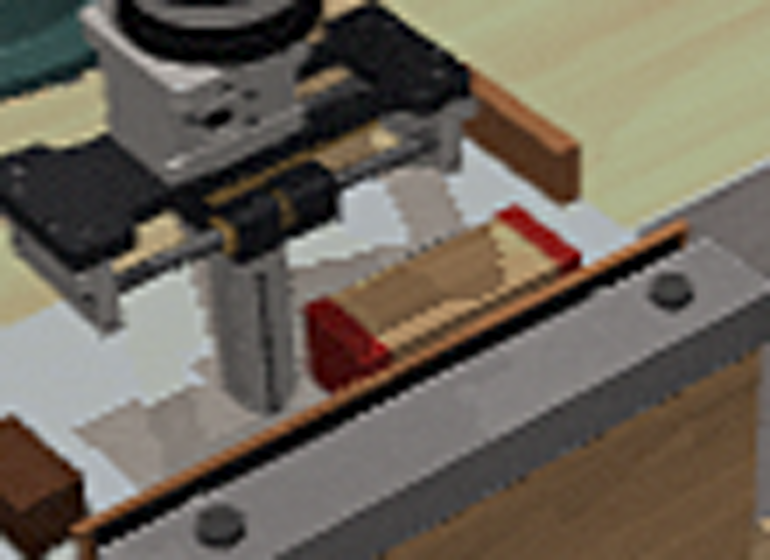

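Finger stands behind the tail and the offcut still lies along the facing. Now I push lengthwise.

```bash
python3 -m handwheel '{"delta_pos":[[6,0,0],[4,0,0],[2,0,0],[2,0,0],[2,0,0],[2,0,0],[3,0,0],[3,0,0]],"rotation":[[0,0,0],[0,0,0],[0,0,0],[0,0,0],[0,0,0],[0,0,0],[0,0,0],[0,0,0]],"claw":[1,1,1,1,1,1,1,1]}'; python3 -m handwheel '{"delta_pos":[[3,0,0],[3,0.1,0],[4,0.1,0],[4,0.1,0],[4,0.1,0],[4,0.1,0],[4,0.1,0],[4,0,0]],"rotation":[[0,0,0],[0,0,0],[0,0,0],[0,0,0],[0,0,0],[0,0,0],[0,0,0],[0,0,0]],"claw":[1,1,1,1,1,1,1,1]}'; python3 - <<'E'
from h import *
from bench import robot
for n in("side","scene"):
  s=robot.snapshot(n); cv2.imwrite(f"pics/{n}7.png",s["color"][:,:,::-1])
im=cv2.imread("pics/side7.png")[150:240,290:400]; im2=cv2.imread("pics/scene7.png")[150:240,240:350]; cv2.imwrite("pics/c7.png",np.vstack([cv2.resize(i,None,fx=3.3,fy=3.3,interpolation=cv2.INTER_CUBIC) for i in(im,im2)]))
E
```

```text
time: 20.65
tool_pos: [0.5901, -0.1516, 0.1724]
ee_rot: [-3.142, 0.0, 1.566]
wrist_force: [0.0, -0.3, 0.4]
width: 0.0003
time: 21.65
tool_pos: [0.5908, -0.1214, 0.1725]
ee_rot: [-3.142, -0.0, 1.566]
wrist_force: [-1.1, -0.7, -0.0]
width: 0.0007
```

View pics/c7.png

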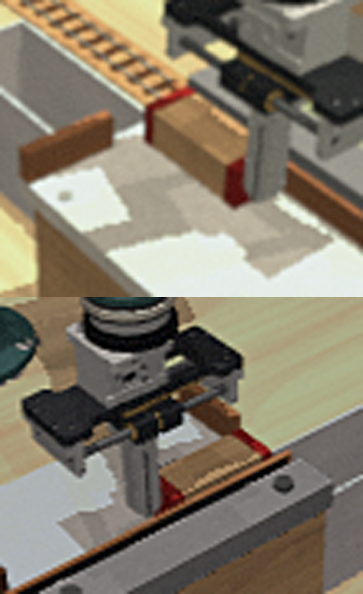

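Both views show the finger on the tail face, the offcut still parallel to the facing and clear of the guide wall. I continue.

```bash
python3 -m handwheel '{"delta_pos":[[4,0,0],[4,0,0],[4,0.1,0],[4,0,0],[4,0.1,0],[4,0,0],[4,0.1,0],[4,0,0]],"rotation":[[0,0,0],[0,0,0],[0,0,0],[0,0,0],[0,0,0],[0,0,0],[0,0,0],[0,0,0]],"claw":[1,1,1,1,1,1,1,1]}'; python3 -m handwheel '{"delta_pos":[[4,0,0],[4,0,0],[4,0.1,0],[4,0,0],[4,0.1,0],[4,0,0],[4,0.1,0],[4,0,0]],"rotation":[[0,0,0],[0,0,0],[0,0,0],[0,0,0],[0,0,0],[0,0,0],[0,0,0],[0,0,0]],"claw":[1,1,1,1,1,1,1,1]}'; python3 - <<'E'
from h import *
from bench import robot
for n in("side","scene"):
  s=robot.snapshot(n); cv2.imwrite(f"pics/{n}8.png",s["color"][:,:,::-1])
im=cv2.imread("pics/side8.png")[140:230,270:380]; im2=cv2.imread("pics/scene8.png")[140:230,270:380]; cv2.imwrite("pics/c8.png",np.vstack([cv2.resize(i,None,fx=3.3,fy=3.3,interpolation=cv2.INTER_CUBIC) for i in(im,im2)]))
E
```

```text
time: 22.75
tool_pos: [0.5913, -0.0895, 0.1725]
ee_rot: [-3.142, 0.0, 1.566]
wrist_force: [-0.9, -1.1, 1.1]
width: 0.0004
time: 23.75
tool_pos: [0.5917, -0.0573, 0.1724]
ee_rot: [-3.142, -0.0, 1.566]
wrist_force: [-0.2, -0.6, 0.3]
width: 0.0004
```

View pics/c8.png

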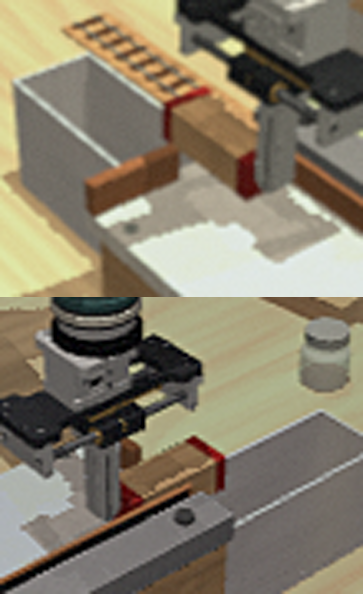

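The front half hangs over the chute, still aligned with the facing. I push on past the edge.

```bash
python3 -m handwheel '{"delta_pos":[[4,0,0],[4,0,0],[4,0.1,0],[4,0,0],[4,0,0],[4,0,0],[4,0,0],[4,0,0]],"rotation":[[0,0,0],[0,0,0],[0,0,0],[0,0,0],[0,0,0],[0,0,0],[0,0,0],[0,0,0]],"claw":[1,1,1,1,1,1,1,1]}';  python3 - <<'E'
from h import *
from bench import robot
for n in("side","scene"):
  s=robot.snapshot(n); cv2.imwrite(f"pics/{n}9.png",s["color"][:,:,::-1])
im=cv2.imread("pics/side9.png")[140:230,270:380]; im2=cv2.imread("pics/scene9.png")[140:230,290:400]; cv2.imwrite("pics/c9.png",np.vstack([cv2.resize(i,None,fx=3.3,fy=3.3,interpolation=cv2.INTER_CUBIC) for i in(im,im2)]))
E
```

```text
time: 24.85
tool_pos: [0.5919, -0.0251, 0.1722]
ee_rot: [-3.141, -0.001, 1.566]
wrist_force: [-0.6, 0.1, 0.5]
width: 0.0007
```

View pics/c9.png

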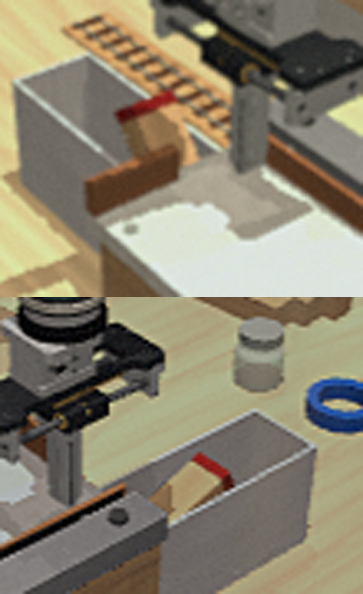

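It has tipped into the chute; the nose is at (150,110) in the side crop. I wait a second and check where it settles.

```bash
python3 -m handwheel '{"delta_pos":[[0,0,0],[0,0,0],[0,0,0],[0,0,0],[0,0,0],[0,0,0],[0,0,0],[0,0,0]],"rotation":[[0,0,0],[0,0,0],[0,0,0],[0,0,0],[0,0,0],[0,0,0],[0,0,0],[0,0,0]],"claw":[1,1,1,1,1,1,1,1]}';  python3 - <<'E'
from h import *
from bench import robot
for n in("side","scene"):
  s=robot.snapshot(n); cv2.imwrite(f"pics/{n}10.png",s["color"][:,:,::-1])
im=cv2.imread("pics/side10.png")[140:230,270:380]; im2=cv2.imread("pics/scene10.png")[140:230,290:400]; cv2.imwrite("pics/c10.png",np.vstack([cv2.resize(i,None,fx=3.3,fy=3.3,interpolation=cv2.INTER_CUBIC) for i in(im,im2)]))
E
```

```text
time: 25.95
tool_pos: [0.592, -0.0256, 0.1725]
ee_rot: [3.142, -0.0, 1.566]
wrist_force: [-1.1, -0.2, -0.3]
width: 0.0004
```

View pics/c10.png

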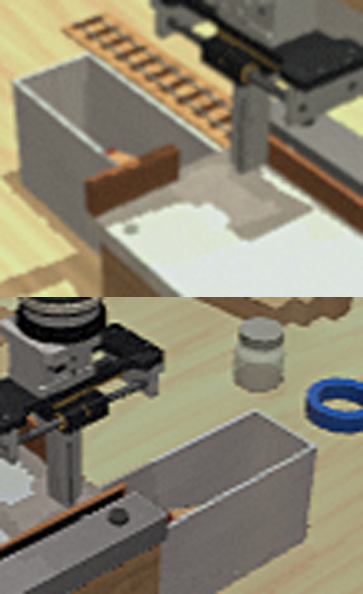

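The offcut slid down inside the chute; only a bit of it shows at (120,158) in side and (175,515) in scene. I lift clear and look in with the wrist camera.

```bash
python3 -m handwheel '{"delta_pos":[[0,0,20],[0,0,-20],[0,0,0],[0,0,0],[0,0,0],[0,0,0],[0,0,0],[0,0,0]],"rotation":[[0,0,0],[0,0,0],[0,0,0],[0,0,0],[0,0,0],[0,0,0],[0,0,0],[0,0,0]],"claw":[1,1,1,1,1,1,1,1]}' --help 2>/dev/null | head -0; python3 - <<'E'
from bench import robot
o=robot.get_obs(); print(o["time"],o["tool_pos"],o["wrist_force"])
E
```

```text
26.05 [ 0.59199017 -0.02562105  0.17249455] [ 0.39956609 -0.40035269 -0.61475769]
```

That last command was malformed: its first row pointed downward. The clock and pose show it did not run. Here is the correct lift, with negative tool z:

```bash
python3 -m handwheel '{"delta_pos":[[0,0,-15],[0,0,-30],[0,0,-40],[0,0,-35],[40,-20,0],[45,-20,0],[40,-20,0],[0,0,0]],"rotation":[[0,0,0],[0,0,0],[0,0,0],[0,0,0],[0,0,0],[0,0,0],[0,0,0],[0,0,0]],"claw":[1,1,1,1,1,1,1,1]}';  python3 - <<'E'
from h import *
from bench import robot
for n in("side","scene","wrist"):
  s=robot.snapshot(n); cv2.imwrite(f"pics/{n}11.png",s["color"][:,:,::-1])
E
```

```text
time: 27.05
tool_pos: [0.5317, 0.102, 0.2946]
ee_rot: [3.139, -0.001, 1.57]
wrist_force: [-0.1, -0.5, 0.5]
width: 0.0004
```

View pics/wrist11.png

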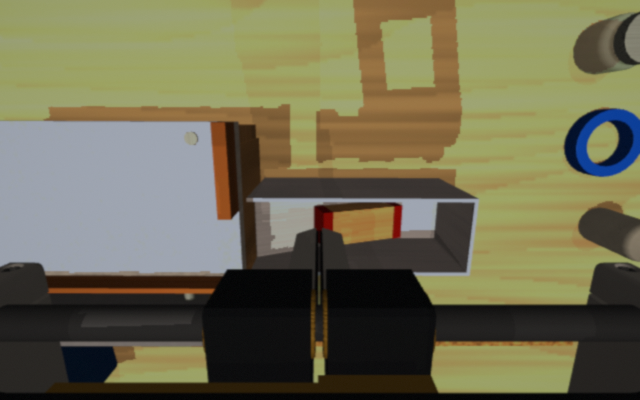

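View pics/scene11.png

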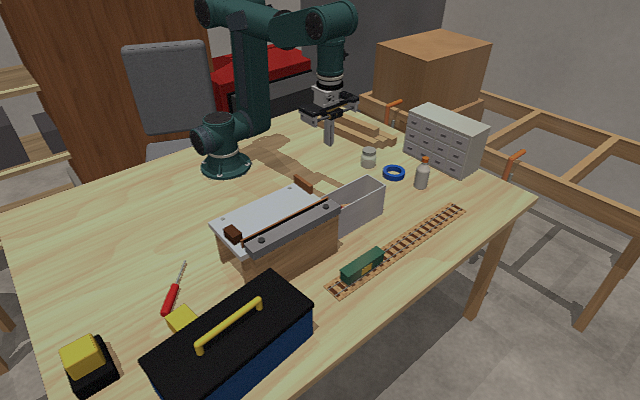

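View pics/side11.png

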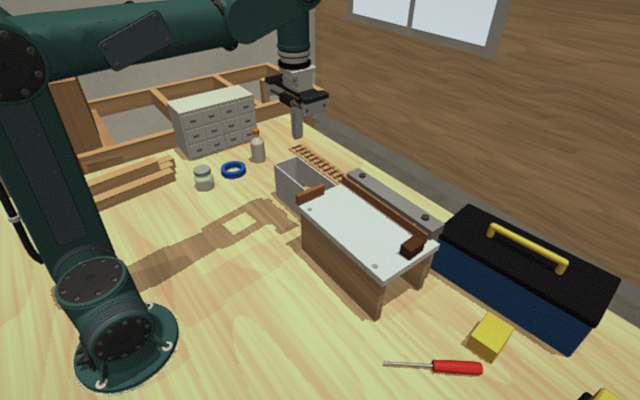

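The wrist view shows the offcut lying inside the chute (315–402, 205–242), clear of the ledge edge at 245. In scene and side the keeper, fence and other items look unmoved. One hold will show whether it is at rest, then I hand in.

```bash
python3 -m handwheel '{"delta_pos":[[0,0,0],[0,0,0],[0,0,0],[0,0,0],[0,0,0],[0,0,0],[0,0,0],[0,0,0]],"rotation":[[0,0,0],[0,0,0],[0,0,0],[0,0,0],[0,0,0],[0,0,0],[0,0,0],[0,0,0]],"claw":[1,1,1,1,1,1,1,1]}';  python3 - <<'E'
from h import *
from bench import robot
for n in("wrist","scene"):
  s=robot.snapshot(n); cv2.imwrite(f"pics/{n}12.png",s["color"][:,:,::-1])
a=cv2.imread("pics/scene0.png").astype(int);b=cv2.imread("pics/scene12.png").astype(int)
for n,(x0,x1,y0,y1) in dict(keeper=(220,245,222,246),glue=(412,430,155,192),tape=(380,408,162,184),jar=(358,380,145,170),driver=(158,190,258,318),boxcar=(336,388,245,286),box=(165,200,302,332)).items(): print(n,np.abs(a-b)[y0:y1,x0:x1].max(2).mean().round(1))
E
```

```text
time: 28.2
tool_pos: [0.5326, 0.0997, 0.2925]
ee_rot: [3.142, -0.0, 1.566]
wrist_force: [-0.5, -0.3, 0.7]
width: 0.0006
keeper 3.5
glue 2.5
tape 3.0
jar 3.4
driver 2.5
boxcar 3.5
box 3.2
```

View pics/wrist12.png

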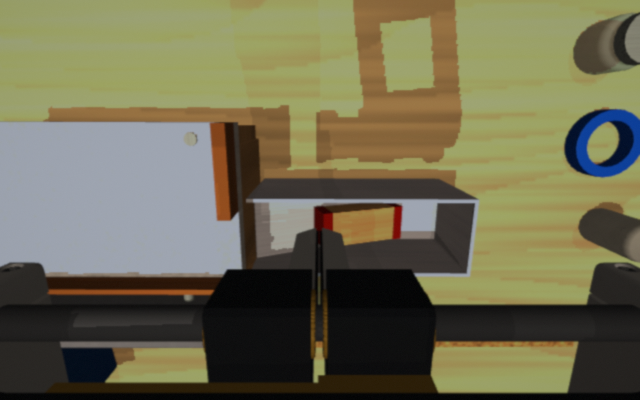

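The offcut is in the same place (315–402), so it is at rest. The other items differ only by image noise. I hand in.

```bash
python3 -c "
from bench import robot
print(robot.close_job())"
```

```text
the job is handed in; nothing more can be done
None
```

The offcut is off the ledge and lying at rest inside the metal chute, and the job was handed in after about 28 s of the 69 s allowed.

- **Sideways push:** I pushed it with the shut fingers at mid-length until it met the facing. I then held it there for over 2 s at 9.0–9.4 N sideways, about 10.5 N counting the vertical part. Close-up views showed no gap along its side.
- **Lengthwise push:** I pushed from the tail end along the fence, past the guide wall, until it tipped off the end and slid down into the chute. The force readings stayed around 1 N.
- **Last checks:** Two wrist pictures just over 1 s apart showed it in the same place in the chute, with the arm clear of everything. The other items looked unmoved; picture differences were at noise level.
- **What I could not check:** Force is only reported at the end of each 1 s call, so brief peaks in between were not seen. Every reading was under about 11 N.
- **A slip:** After the drop I typed one malformed lift command whose first row pointed downward. The clock and arm position showed it did not run, and I sent the correct lift afterwards.

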